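Part the nested reducing sleeves and sort them into their blocks

ROBOT

A 7-joint arm with a two-finger parallel gripper is mounted at the origin on a cart in front of the work surface, level with it; the furniture and walls round the work are solid. World frame = base frame: x ahead of the robot, y to its left, z up, the work surface at z = 0. Lengths are in m, angles in rad, forces in N, time in s.
With the tool pointing down it reaches from about 0.425 to 0.875 m from the base axis. Payload 4.7 kg.
Tool frame: the origin (TCP) lies between the finger pads; the fingertips stand 8 mm ahead of it and the grasp point (between the pads) lies 11 mm behind it; z points along the fingers, y is the direction in which the jaws open and shut (so a half turn about z gives the same grasp; the last joint's range is limited). The gripper opens to 87 mm and grips with 3 to 60 N. Pads are 19 mm wide; open, the fingers measure 117 mm over their backs; the gripper's body (75 mm by 190 mm) begins 51 mm behind the grasp point.
Start: joints at [-1.167, 0.321, -0.07, 1.45, 0.023, 1.371, -0.057], TCP at [0.247, 0.601, 0.231] pointing down, gripper open.
Joint ranges: [-2.86, 2.86], [-0.3, 2.09], [-1.38, 1.24], [0.06, 2.45], [-1.56, 4.7], [0.09, 2.05], [-2.69, 2.69]. Speed limits (rad/s): [2.57, 2.57, 3.14, 3.14, 3.14, 3.14, 3.14].

INTERFACE

Orientations are given as a rotation vector (axis times angle).
In Python, from bench import ctrl, optics, ticket gives the robot as it stands.
- The arm moves only by the tool play_rows, never from a script. Its argument "motion" is a list of rows, each a list of 5 numbers: the closure, from 0 (fully open) to 1 (shut), then the shift along the tool's x, y, z in cm, then the turn about the tool's z in rad. In form: [[jaw, tx, ty, tz, spin], ...]. A call has 1 to 20 rows; each row shifts and turns the commanded pose from where the row before left it, along the tool's axes as they then stand; what a row does not reach is not made up. A row lasts 1/8 s, in which the tool goes at most 62.5 mm and 10.7 degrees, less where a joint would pass 70% of its speed; a pose out of reach is approached as far as the arm can. A call is refused whole if a number of a shift passes 6.25 or a number of a turn 0.188, either way. A call with a gripper value outside its range is refused whole. The fingers move at their own pace and stop on an object; "force" is the grip in N (left out, the last holds). Time passes only in rows, so rows that do not move let the fingers close. It gives the time, the measured TCP pose, the force and the opening at its end, in the units of the state.
- ctrl.get_state(): the state, without advancing time (a new reading comes with each control period).
- optics.get_image(name): name is "side" or "top"; returns the picture (480x640x3 uint8, red, green, blue); there is no depth.
- optics.calibration(name): a dict with "K" (3x3 intrinsics, pixels), "distortion" ([k1, k2, p1, p2, k3] as OpenCV has them; the pictures are not rectified), "pose" (4x4, takes a point from camera to world coordinates). Camera axes: x right, y down, z forward; pixel columns grow to the right and rows downward; lengths in m; the calibration is good to about 2 mm. A picture is of the moment at which its call begins. calibration takes no time and is no camera call.
- ticket.close_job(): hands the job in, once; it reports no verdict.
The state is a dict: "time": time; "joint_positions": joint angles; "qd": joint speeds; "joint_torque": joint torques, N m; "position": TCP position; "tool_rot": TCP orientation; "ft_force": force on the tool from outside, world axes, zero at the start; "torque": the same for the moment, N m; "grip_width": opening from 0.0 (shut) to 1.0 (fully open).
Only numpy, scipy, OpenCV 4.12 (cv2) and the standard library are available. Lean on these libraries where they do the work, as an engineer would, in place of code of your own. Each camera call takes 0.05 s, during which the arm holds its last target.

TASK

Three plain steel reducing sleeves are stuck one in another on the bench. Pull the smallest and the middle one out of the nest and stand each upright, foot down, in the recess of its size: the smallest in the wooden block with the small recess, the middle one in the block with the large recess. The largest sleeve is not needed.

Things in the scene. Friction and masses are not known exactly. Their poses are not given: they have to be found in the camera images.
- small_head (a point): Smallest steel sleeve, top of the upright nest. Round head 36 mm wide, 50 tall (18 mm bore on top), wholly proud of the middle sleeve; below it a round foot 30 mm wide, 25 long, plugged into the middle sleeve's bore and held by rubber pads: 3 to 6 N plus its weight, straight up, frees it. 0.13 to 0.24 kg. Point: centre of the head, on the axis, 50 mm above the foot's end. z up the axis; yaw is free.
- mid_head (a point): Middle steel sleeve. Round head 58 mm wide, 50 tall (32 mm bore), wholly proud of the largest sleeve (84 mm wide, 45 tall, 1.2 kg, loose on the bench); below it a round foot 48 mm wide, 25 long, plugged into that and held by rubber pads: 3 to 6 N plus its weight frees it. 0.31 to 0.59 kg. Point: centre of the head, on the axis, 50 mm above the foot's end. z up the axis; yaw is free.
- block_small_hole0 (a point): Wooden block 70 x 70 mm, 20 tall, fixed on the bench, a little turned; the two blocks may have changed places. One round recess 46 mm wide, 8 deep, chamfered 3 mm: the place of the smallest sleeve. Point: centre of the recess's mouth, level with the block's top; z up; the floor lies 8 mm below.
- block_mid_hole0 (a point): Wooden block 90 x 90 mm, 20 tall, fixed on the bench, a little turned. One round recess 64 mm wide, 8 deep, chamfered 3 mm: the place of the middle sleeve. Point: centre of the recess's mouth, level with the block's top; z up; the floor lies 8 mm below.
There are look-alikes about, which are no part of the job. What is shaped like the part that bears mid_head but turquoise is not meant.

How it is judged:
At the end, for the whole second after the job is handed in: The smallest sleeve stands in the small recess and the middle sleeve in the large recess, each foot down on the recess's floor (height within 5 mm), within 12 mm of the recess's centre and within 10 degrees of upright, and both stay so after release (horizontal distance between small_head and block_small_hole0 below 0.012 m and z of small_head in the frame of block_small_hole0 between 0.037 and 0.047 m and angle between each of small_head, mid_head's own z axis and vertical below 0.17 rad and horizontal distance between mid_head and block_mid_hole0 below 0.012 m and z of mid_head in the frame of block_mid_hole0 between 0.037 and 0.047 m); the robot touches nothing.
It also fails if it takes over 61 s, if anything falls off the work surface, if the arm or the gripper's body presses on something with over 40 N, if the wrist force passes 120 N, or if a joint passes its speed limit or range.

## Working session

There is one attempt and no reset: what is moved stays moved. The work goes in short steps, Python scripts to look and compute and a tool call to move; the robot and the scene stay as the last step left them, time stands still between calls to the robot, and variables do not carry over. Pictures are saved under pics/ and viewed, and the job is handed in when it is done.

Besides the shell and the picture viewer there is one more tool, called after "Emit:" as name(argument=value, ...) on one line, values as JSON. play_rows: Moves the arm, as the interface text tells. Its arguments: {"type":"object","properties":{"motion":{"type":"array"},"force":{"type":"number"}},"required":["motion"]}

```bash
mkdir -p pics; ls; python3 - <<'E'
from bench import ctrl, optics
import cv2, numpy as np
s=ctrl.get_state(); print({k:np.round(v,3).tolist() for k,v in s.items()})
for n in("side","top"):
    c=optics.calibration(n); print(n,c)
    cv2.imwrite(f"pics/{n}0.png",optics.get_image(n)[:,:,::-1])
E
```

```text
pics
{'time': 0.0, 'joint_positions': [-1.167, 0.322, -0.07, 1.452, 0.023, 1.371, -0.057], 'qd': [-0.001, 0.0, -0.0, -0.0, 0.0, -0.002, 0.0], 'joint_torque': [0.0, -49.127, -0.404, -31.253, -0.064, 0.044, 0.0], 'position': [0.247, 0.601, 0.229], 'tool_rot': [-0.608, -3.082, 0.003], 'ft_force': [-0.274, -0.026, 0.102], 'torque': [-0.003, 0.031, 0.044], 'grip_width': 0.999}
side {'K': array([[458.29561841,   0.        , 312.82553088],
       [  0.        , 458.29561841, 230.80359174],
       [  0.        ,   0.        ,   1.        ]]), 'distortion': array([0.03320627, 0.        , 0.        , 0.        , 0.        ]), 'pose': array([[ 0.85843462, -0.27449282,  0.433294  ,  0.16697355],
       [-0.51278246, -0.47904263,  0.71244109, -0.60482898],
       [ 0.01200634, -0.83376966, -0.55198188,  0.56658579],
       [ 0.        ,  0.        ,  0.        ,  1.        ]])}
top {'K': array([[454.81778126,   0.        , 315.95192998],
       [  0.        , 454.81778126, 249.92988307],
       [  0.        ,   0.        ,   1.        ]]), 'distortion': array([-0.0136661,  0.       ,  0.       ,  0.       ,  0.       ]), 'pose': array([[ 0.01030824, -0.99437355,  0.10542767,  0.41838139],
       [-0.99993504, -0.01076341, -0.00374928,  0.00766319],
       [ 0.00486294, -0.10538217, -0.99441991,  0.96280924],
       [ 0.        ,  0.        ,  0.        ,  1.        ]])}
```

View pics/side0.png

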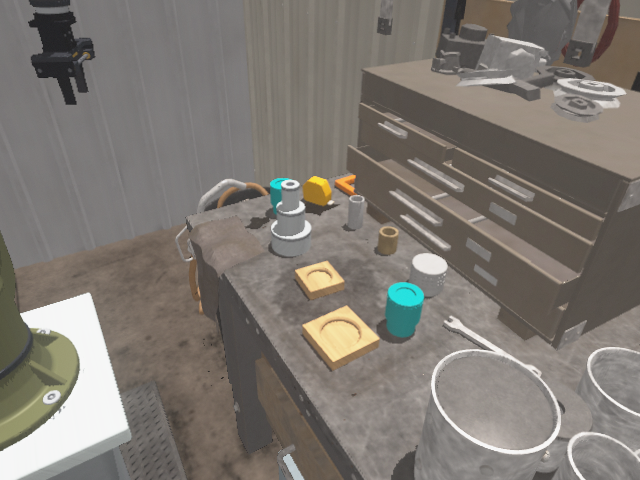

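View pics/top0.png

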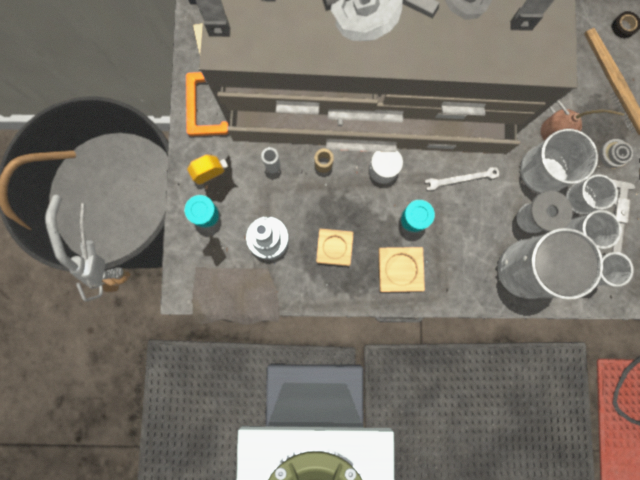

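```bash
python3 - <<'E'
import cv2, numpy as np
t=cv2.imread("pics/top0.png"); s=cv2.imread("pics/side0.png")
a=cv2.resize(t[180:310,180:440],None,fx=3,fy=3,interpolation=cv2.INTER_CUBIC)
b=cv2.resize(s[165:375,255:455],None,fx=2.8,fy=2.8,interpolation=cv2.INTER_CUBIC)
cv2.imwrite("pics/ct.png",a);cv2.imwrite("pics/cs.png",b)
E
```

```text
(no output)
```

View pics/ct.png

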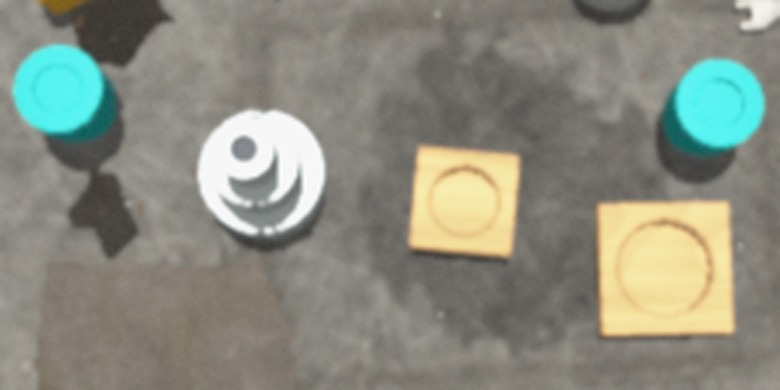

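View pics/cs.png

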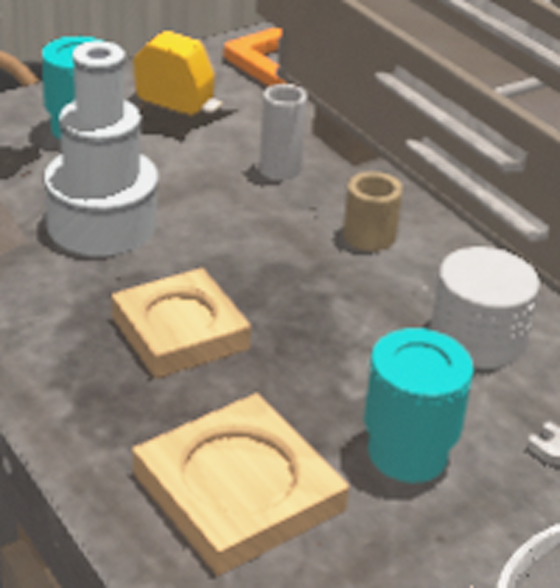

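```bash
cat > h.py <<'E'
import cv2, numpy as np
from bench import ctrl, optics
def ray(n,px):
    c=optics.calibration(n)
    p=cv2.undistortPoints(np.array([[px]],float),c["K"],c["distortion"])[0,0]
    P=c["pose"]; return P[:3,3],P[:3,:3]@np.array([p[0],p[1],1])
def onz(n,px,z):
    o,d=ray(n,px); return o+d*(z-o[2])/d[2]
def proj(n,X):
    c=optics.calibration(n);P=np.linalg.inv(c["pose"])
    return cv2.projectPoints(np.atleast_2d(np.array(X,float)),cv2.Rodrigues(P[:3,:3])[0],P[:3,3],c["K"],c["distortion"])[0][:,0]
E
python3 - <<'E'
from h import *
np.set_printoptions(precision=4,suppress=True)
t=cv2.imread("pics/top0.png"); s=cv2.imread("pics/side0.png")
for n,im in(("top",t),("side",s)):
    h=cv2.cvtColor(im,cv2.COLOR_BGR2HSV)
    m=cv2.inRange(h,(12,70,150),(28,200,255))
    cs,_=cv2.findContours(m,cv2.RETR_EXTERNAL,cv2.CHAIN_APPROX_NONE)
    for c in cs:
        if cv2.contourArea(c)>500:
            r=cv2.minAreaRect(c); print(n,r,onz(n,r[0],.02),onz(n,r[0],.0))
            if n=="top":
              M=cv2.boxPoints(r); print([onz(n,p,.02)[:2] for p in M])
    if n=="top": 
        print("recess",onz(n,(335,247.3),.02),onz(n,(401.3,269),.02))
        print("bore",onz(n,(261.3,229.7),.145))
    else:
        cc=lambda x,y:(x/2.8+255-.3,y/2.8+165-.3)
        print("recess",onz(n,cc(181,309),.02),onz(n,cc(240,467),.02))
        print("bore",onz(n,cc(99,55),.145))
    # bright regions of nest
    x,y=(235,205) if n=="top" else (262,172)
    sub=h[y:y+65,x:x+65] if n=="top" else h[y:y+90,x:x+60]
    m=cv2.inRange(sub,(0,0,215),(180,40,255)); cs,_=cv2.findContours(m,cv2.RETR_CCOMP,cv2.CHAIN_APPROX_NONE)
    for c in cs:
        if len(c)>=8: e=cv2.fitEllipse(c); print(" ",n,np.array(e[0])+[x,y],e[1])
E
```

```text
top ((401.5, 269.0), (44.0, 45.0), 90.0) [ 0.4804 -0.1741  0.02  ] [ 0.4817 -0.1779  0.    ]
[array([ 0.5259, -0.1275]), array([ 0.5269, -0.2216]), array([ 0.4353, -0.2203]), array([ 0.4344, -0.1271])]
top ((334.4483337402344, 246.54270935058594), (35.411197662353516, 34.55791473388672), 5.440332412719727) [ 0.5259 -0.0344  0.02  ] [ 0.5281 -0.0353  0.    ]
[array([0.493 , 0.0054]), array([ 0.5653, -0.0007]), array([ 0.559 , -0.0746]), array([ 0.4867, -0.0679])]
top ((205.8354034423828, 102.2082290649414), (63.12114715576172, 41.997535705566406), 87.1375961303711) [0.8368 0.2454 0.02  ] [0.8457 0.2504 0.    ]
[array([0.9057, 0.2972]), array([0.9114, 0.2059]), array([0.7691, 0.1945]), array([0.7635, 0.2842])]
top ((616.5046997070312, 76.60850524902344), (109.94954681396484, 11.364044189453125), 60.945396423339844) [ 0.9086 -0.6526  0.02  ] [ 0.919  -0.6666  0.    ]
[array([ 1.0133, -0.5883]), array([ 1.0269, -0.6115]), array([ 0.8063, -0.7158]), array([ 0.7934, -0.6929])]
recess [ 0.5243 -0.0356  0.02  ] [ 0.4804 -0.1737  0.02  ]
bore [0.541  0.1042 0.145 ]
  top [266.1561 236.2233] (
[... 364 characters left out ...]
016) [ 0.5257 -0.0436  0.02  ] [ 0.5388 -0.0231  0.    ]
side ((317.2752380371094, 189.58258056640625), (30.55466079711914, 25.861310958862305), 16.699241638183594) [0.7014 0.2554 0.02  ] [0.721  0.2869 0.    ]
recess [ 0.5292 -0.0352  0.02  ] [ 0.4832 -0.1755  0.02  ]
bore [0.5439 0.1035 0.145 ]
  side [283.7523 224.4434] (24.262983322143555, 49.37225341796875)
  side [275.7339 227.8193] (8.833246231079102, 11.908538818359375)
  side [291.6188 206.6094] (11.263616561889648, 22.78461265563965)
  side [278.901  203.3759] (2.0466365814208984, 4.983025550842285)
  side [289.5399 183.5048] (7.2606916427612305, 17.053857803344727)
  side [289.8989 183.457 ] (5.324156284332275, 10.165743827819824)
```

Emit:
play_rows(motion=[[0,-2,-1.5,0,0],[0,-3.8,-2.9,0,0],[0,-3.8,-2.9,0,0],[0,-3.8,-2.9,0,0],[0,-3.8,-2.9,0,0],[0,-3.8,-2.9,0,0],[0,-3.8,-2.9,0,0],[0,-3.8,-2.9,0,0],[0,-3.8,-2.9,0,0],[0,-3.8,-2.9,0,0],[0,-3.8,-2.9,0,0],[0,-3.8,-2.9,0,0],[0,-2,-1.5,0,0],[0,0,0,0,0],[0,0,0,0,0]], force=30)

```text
time: 1.98
position: [0.5373, 0.1059, 0.2302]
tool_rot: [-0.606, -3.081, -0.001]
ft_force: [0.2, 0.2, -0.3]
grip_width: 1.0
```

```bash
cat >> h.py <<'E'
def to(x,y,z):
    s=ctrl.get_state(); R=cv2.Rodrigues(np.array(s["tool_rot"],float))[0]
    d=R.T@(np.array([x,y,z])-s["position"]); return np.round(d*100,2)
def st():
    s=ctrl.get_state(); print({k:np.round(s[k],4).tolist() for k in("time","position","tool_rot","ft_force","joint_positions","grip_width")})
E
python3 - <<'E'
from h import *
st(); print(to(.5425,.104,.2), to(.5425,.104,.113))
print("large centre top",onz("top",(266.16,236.22),.045), "bore side",onz("side",(289.9,183.5),.145),"bore top",onz("top",(260.8,229.1),.145), onz("side",(291.6,206.6),.095), "tq",onz("top",(201,209),.075),onz("top",(419,214),.075))
for n in("top","side"): 
    im=optics.get_image(n)[:,:,::-1]; im=im[165:325,180:400] if n=="top" else im[120:300,200:420]
    cv2.imwrite(f"pics/{n}1.png",cv2.resize(im,None,fx=3,fy=3))
E
```

```text
{'time': 1.975, 'position': [0.5373, 0.1059, 0.2302], 'tool_rot': [-0.6058, -3.0815, -0.0008], 'ft_force': [0.188, 0.181, -0.2927], 'joint_positions': [-0.5721, 0.1018, 0.3552, 1.7202, -0.0374, 1.3268, 0.973], 'grip_width': 1.0002}
[-0.55  0.02  3.02] [-0.57  0.02 11.72]
large centre top [0.54264532 0.10581707 0.045     ] bore side [0.54530347 0.10676205 0.145     ] bore top [0.54204481 0.10514245 0.145     ] [0.54538066 0.1013567  0.095     ] tq [0.59158779 0.23290753 0.075     ] [ 0.58637441 -0.1993141   0.075     ]
```

View pics/side1.png

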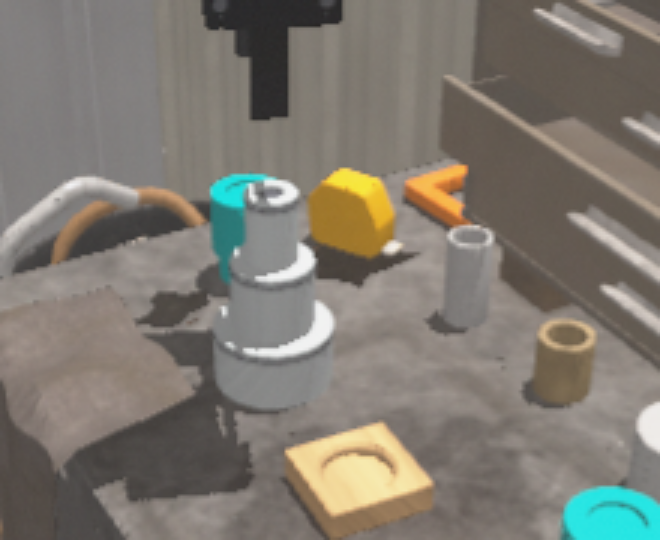

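Emit:
play_rows(motion=[[0,-0.6,0.1,1,0],[0,0,0,1.5,0],[0,0,0,1.5,0],[0,0,0,1,0],[0,0,0,0,0],[0,0,0,0,0]])

```text
time: 2.82
position: [0.5443, 0.1031, 0.1809]
tool_rot: [0.608, 3.081, 0.001]
ft_force: [-1.1, -0.6, 0.3]
grip_width: 1.001
```

```bash
python3 - <<'E'
from h import *
st(); print(to(.5435,.105,.112))
for n in("top","side"): 
    im=optics.get_image(n)[:,:,::-1]; im=im[165:325,180:400] if n=="top" else im[120:300,200:420]
    cv2.imwrite(f"pics/{n}2.png",cv2.resize(im,None,fx=3,fy=3))
E
```

```text
{'time': 2.825, 'position': [0.5443, 0.1031, 0.1809], 'tool_rot': [0.6084, 3.0815, 0.0005], 'ft_force': [-1.0841, -0.6485, 0.2541], 'joint_positions': [-0.5616, 0.1477, 0.3592, 1.7729, -0.055, 1.23, 0.9933], 'grip_width': 1.0006}
[0.15 0.15 6.89]
```

View pics/side2.png

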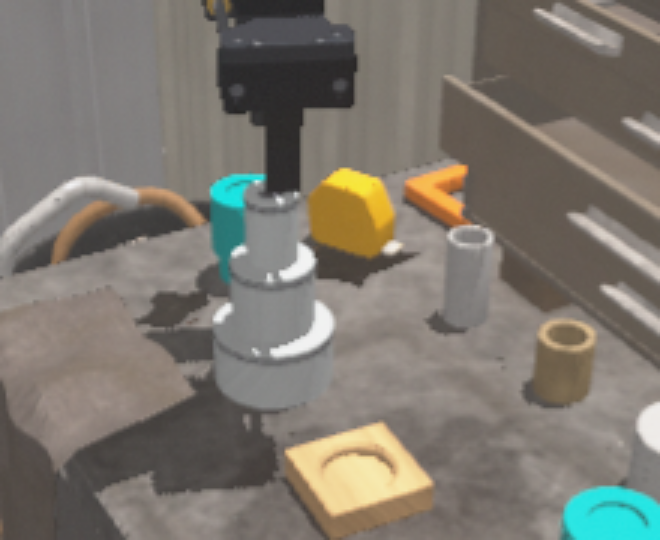

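View pics/top2.png

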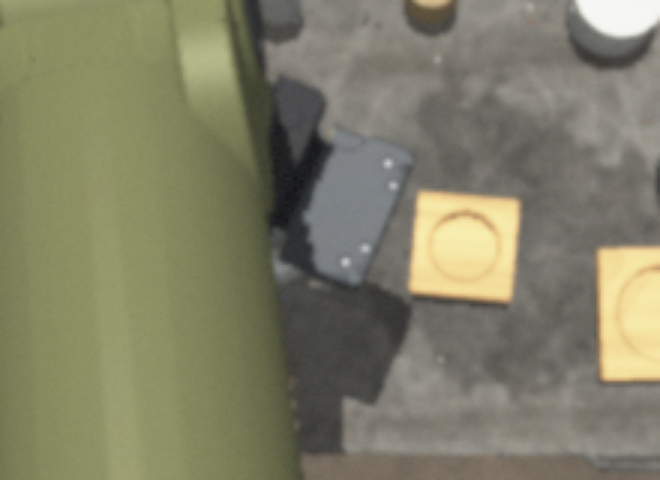

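```bash
python3 - <<'E'
from h import *
p=np.array([.5443,.1031,.1809-.008]); y=np.array([.379,.925,0])
for k in(-.058,-.044,0,.044,.058): print(k,(proj("side",p+k*y)[0]-[200,120])*3)
print((proj("side",[.5435,.105,.145])[0]-[200,120])*3)
E
```

```text
-0.058 [280.67926303 196.54047019]
-0.044 [278.08130092 185.96606921]
0 [270.35327381 154.51336504]
0.044 [263.22774248 125.5160118 ]
0.058 [261.07549685 116.75805362]
[268.56156555 192.2232806 ]
```

Emit:
play_rows(motion=[[0,0.1,0.1,1,0],[0,0,0,1.2,0],[0,0,0,1.2,0],[0,0,0,1.2,0],[0,0,0,1.2,0],[0,0,0,0.9,0],[0,0,0,0,0],[0,0,0,0,0]])

```text
time: 3.92
position: [0.5438, 0.1044, 0.1139]
tool_rot: [0.608, 3.081, 0.001]
ft_force: [0.1, -0.6, -0.7]
grip_width: 0.998
```

Emit:
play_rows(motion=[[0.3,0,0,0,0],[0.5,0,0,0,0],[0.6,0,0,0,0],[0.8,0,0,0,0],[0.8,0,0,0,0],[0.8,0,0,0,0],[0.8,0,0,0,0],[0.8,0,0,0,0]], force=30)

```text
time: 4.92
position: [0.5434, 0.1042, 0.1136]
tool_rot: [-0.608, -3.082, 0.0]
ft_force: [0.2, -0.2, 0.6]
grip_width: 0.404
```

Emit:
play_rows(motion=[[0.8,0,0,-0.2,0],[0.8,0,0,-0.3,0],[0.8,0,0,-0.4,0],[0.8,0,0,-0.5,0],[0.8,0,0,-0.5,0],[0.8,0,0,-0.5,0],[0.8,0,0,-0.6,0],[0.8,0,0,-1,0],[0.8,0,0,-1,0],[0.8,0,0,-1,0],[0.8,0,0,0,0],[0.8,0,0,0,0]])

```text
time: 6.42
position: [0.5433, 0.1043, 0.1734]
tool_rot: [-0.608, -3.082, 0.0]
ft_force: [-0.3, -0.1, -1.6]
grip_width: 0.404
```

```bash
python3 - <<'E'
from h import *
st(); print(to(.526,-.0355,.16))
cv2.imwrite("pics/s3.png",cv2.resize(optics.get_image("side")[120:300,200:420,::-1],None,fx=3,fy=3))
E
```

```text
{'time': 6.425, 'position': [0.5433, 0.1043, 0.1734], 'tool_rot': [-0.6083, -3.0818, 0.0002], 'ft_force': [-0.3343, -0.0899, -1.5699], 'joint_positions': [-0.5628, 0.1529, 0.3581, 1.783, -0.057, 1.2161, 0.9924], 'grip_width': 0.4039}
[ -3.72 -13.59   1.34]
```

View pics/s3.png

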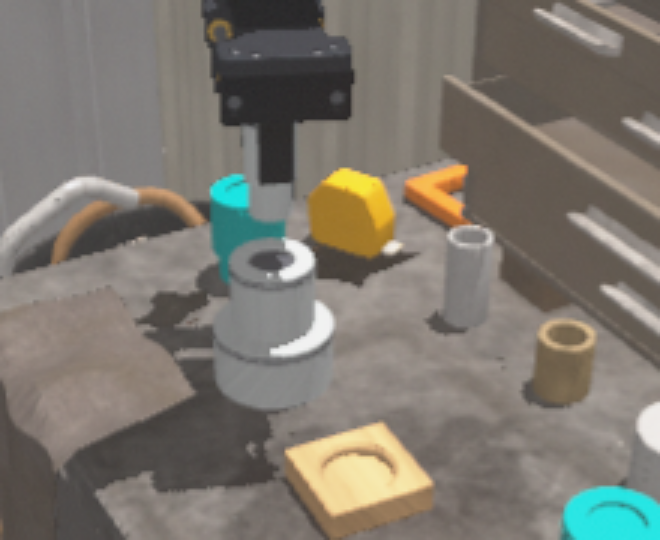

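Emit:
play_rows(motion=[[0.8,-0.3,-1,0,0],[0.8,-0.6,-2.2,0,0],[0.8,-0.6,-2.2,0,0],[0.8,-0.6,-2.2,0,0],[0.8,-0.6,-2.2,0,0],[0.8,-0.6,-2.2,0,0],[0.8,-0.43,-1.54,0,0],[0.8,0,0,1.5,0],[0.8,0,0,2.0,0],[0.8,0,0,2,0],[0.8,0,0,1.5,0],[0.8,0,0,1,0],[0.8,0,0,0,0],[0.8,0,0,0,0]])

```text
time: 8.22
position: [0.5271, -0.035, 0.0941]
tool_rot: [0.608, 3.081, 0.001]
ft_force: [0.6, -0.5, -2.5]
grip_width: 0.402
```

```bash
python3 - <<'E'
from h import *
st(); print(to(.5265,-.0352,.057))
a=cv2.resize(optics.get_image("side")[200:330,240:420,::-1],None,fx=3,fy=3)
b=cv2.resize(optics.get_image("top")[180:310,240:420,::-1],None,fx=3,fy=3)
cv2.imwrite("pics/s4.png",a);cv2.imwrite("pics/t4.png",b)
E
```

```text
{'time': 8.225, 'position': [0.5271, -0.035, 0.0941], 'tool_rot': [0.6081, 3.081, 0.0006], 'ft_force': [0.5561, -0.4532, -2.5045], 'joint_positions': [-0.4022, 0.1828, 0.4594, 1.9298, -0.0934, 1.0483, 1.2783], 'grip_width': 0.4015}
[ 0.05 -0.04  3.71]
```

View pics/s4.png

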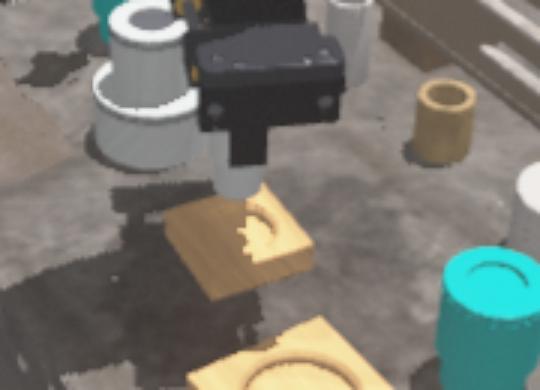

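View pics/t4.png

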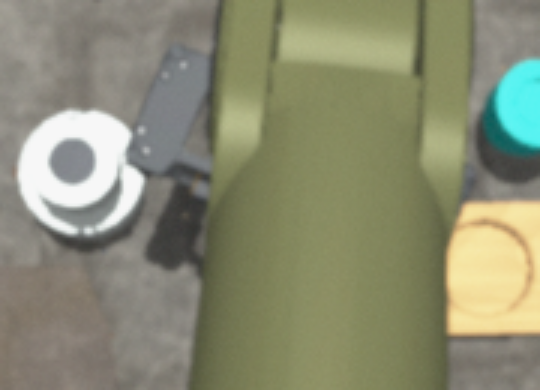

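Emit:
play_rows(motion=[[0.8,0,0,0.8,0],[0.8,0,0,0.8,0],[0.8,0,0,0.7,0],[0.8,0,0,0.5,0],[0.8,0,0,0.4,0],[0.8,0,0,0.3,0],[0.8,0,0,0.2,0],[0.8,0,0,0,0],[0.8,0,0,0,0]])

```text
time: 9.45
position: [0.5267, -0.035, 0.0567]
tool_rot: [0.608, 3.082, 0.0]
ft_force: [-0.1, -0.3, -1.3]
grip_width: 0.408
```

```bash
python3 - <<'E'
from h import *
st()
a=cv2.resize(optics.get_image("side")[200:330,240:420,::-1],None,fx=4,fy=4)
cv2.imwrite("pics/s5.png",a)
E
```

```text
{'time': 9.45, 'position': [0.5267, -0.035, 0.0567], 'tool_rot': [0.6083, 3.0817, 0.0003], 'ft_force': [-0.0549, -0.2604, -1.3439], 'joint_positions': [-0.3913, 0.2328, 0.4532, 1.9609, -0.1226, 0.9737, 1.3015], 'grip_width': 0.408}
```

View pics/s5.png

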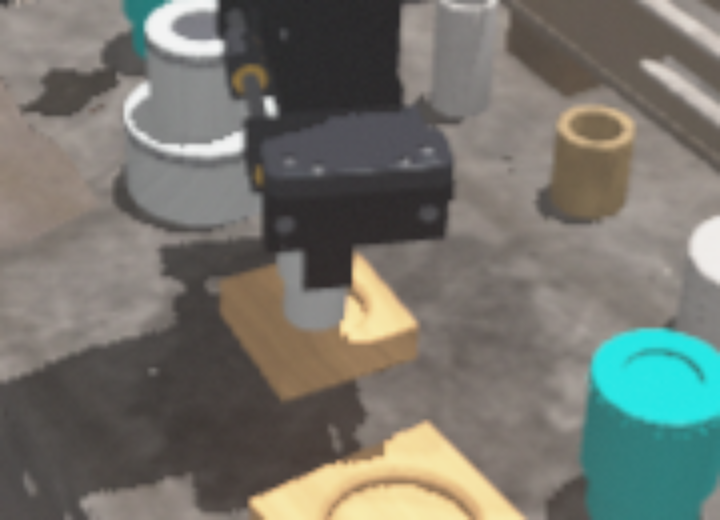

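Emit:
play_rows(motion=[[0.8,0,0,0.1,0],[0.8,0,0,0.1,0],[0.8,0,0,0,0],[0.8,0,0,0,0]])

```text
time: 10.0
position: [0.5265, -0.035, 0.0546]
tool_rot: [0.608, 3.082, 0.0]
ft_force: [-0.4, -0.1, -1.6]
grip_width: 0.406
```

Emit:
play_rows(motion=[[0.8,0,0,0.1,0],[0.8,0,0,0.1,0],[0.8,0,0,0,0],[0.8,0,0,0,0]])

```text
time: 10.5
position: [0.5267, -0.0351, 0.0535]
tool_rot: [0.609, 3.082, 0.001]
ft_force: [-3.2, -0.3, 6.1]
grip_width: 0.406
```

Contact (force +6 N). Release slowly and rise.

Emit:
play_rows(motion=[[0.55,0,0,0,0],[0.5,0,0,0,0],[0.4,0,0,0,0],[0.3,0,0,0,0],[0.15,0,0,0,0],[0,0,0,0,0],[0,0,0,0,0],[0,0,0,-1,0],[0,0,0,-1.5,0],[0,0,0,-2,0],[0,0,0,-3,0],[0,0,0,-3,0],[0,0,0,-3,0],[0,0,0,0,0],[0,0,0,0,0]])

```text
time: 12.38
position: [0.5262, -0.035, 0.1876]
tool_rot: [0.608, 3.082, 0.001]
ft_force: [-0.2, -0.0, -0.7]
grip_width: 1.0
```

```bash
python3 - <<'E'
from h import *
st(); print(to(.543,.105,.188))
a=cv2.resize(optics.get_image("side")[160:330,240:420,::-1],None,fx=3.5,fy=3.5)
cv2.imwrite("pics/s6.png",a)
E
```

```text
{'time': 12.375, 'position': [0.5262, -0.035, 0.1876], 'tool_rot': [0.6084, 3.0821, 0.0006], 'ft_force': [-0.2274, -0.0128, -0.7488], 'joint_positions': [-0.4228, 0.0846, 0.4652, 1.8284, -0.0405, 1.2377, 1.2352], 'grip_width': 0.9995}
[ 3.77 13.59 -0.03]
```

View pics/s6.png

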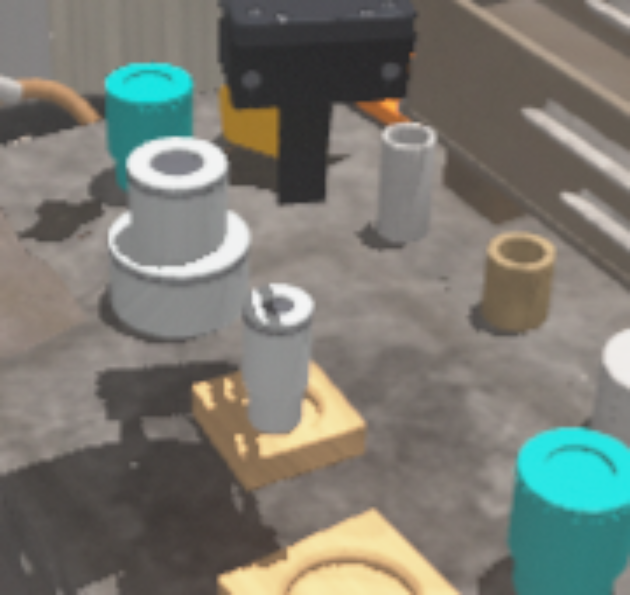

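```bash
python3 - <<'E'
from h import *
print(onz("side",(320,247.7),.087),proj("side",[.5265,-.0352,.087]),proj("side",[[.5265,-.0352,.02],[.5265,-.0352,.012]]))
b=cv2.resize(optics.get_image("top")[180:310,240:420,::-1],None,fx=4,fy=4)
cv2.imwrite("pics/t6.png",b)
E
```

```text
[ 0.52642712 -0.03943941  0.087     ] [[318.80240859 246.49995974]] [[318.12077451 275.4962032 ]
 [318.04333232 278.7950788 ]]
```

View pics/t6.png

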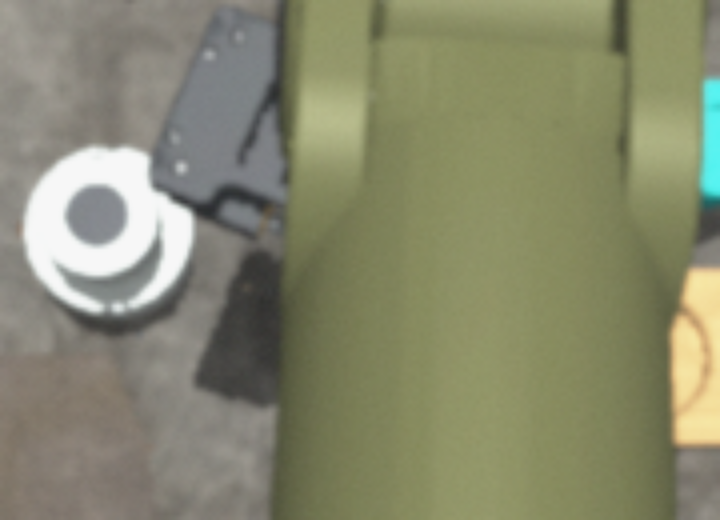

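```bash
python3 - <<'E'
from h import *
c=lambda x,y:(x/4+240-.4,y/4+180-.4)
print(onz("top",c(96,213),.095),onz("top",c(108,232),.045))
print(onz("side",(176/3.5+240-.3,163/3.5+160-.3),.095))
E
```

```text
[0.542368   0.10554214 0.095     ] [0.53982325 0.10486006 0.045     ]
[0.54317022 0.10412273 0.095     ]
```

Emit:
play_rows(motion=[[0,0.3,1,0,0],[0,0.6,2.2,0,0],[0,0.6,2.2,0,0],[0,0.6,2.2,0,0],[0,0.6,2.2,0,0],[0,0.6,2.2,0,0],[0,0.45,1.55,0,0],[0,0,0,2,0],[0,0,0,2,0],[0,0,0,2,0],[0,0,0,0.5,0],[0,0,0,0,0],[0,0,0,0,0]])

```text
time: 14.1
position: [0.5439, 0.1047, 0.1235]
tool_rot: [0.608, 3.081, 0.001]
ft_force: [0.2, -0.1, -0.6]
grip_width: 0.996
```

```bash
python3 - <<'E'
from h import *
st(); print(to(.543,.105,.064))
a=cv2.resize(optics.get_image("side")[130:300,220:400,::-1],None,fx=3.5,fy=3.5)
cv2.imwrite("pics/s7.png",a)
cv2.imwrite("pics/t7.png",cv2.resize(optics.get_image("top")[180:310,240:420,::-1],None,fx=4,fy=4))
E
```

```text
{'time': 14.1, 'position': [0.5439, 0.1047, 0.1235], 'tool_rot': [0.6082, 3.0808, 0.0012], 'ft_force': [0.2149, -0.0703, -0.6244], 'joint_positions': [-0.5557, 0.199, 0.355, 1.8382, -0.0767, 1.1161, 1.0075], 'grip_width': 0.9956}
[ 0.11 -0.01  5.95]
```

View pics/s7.png

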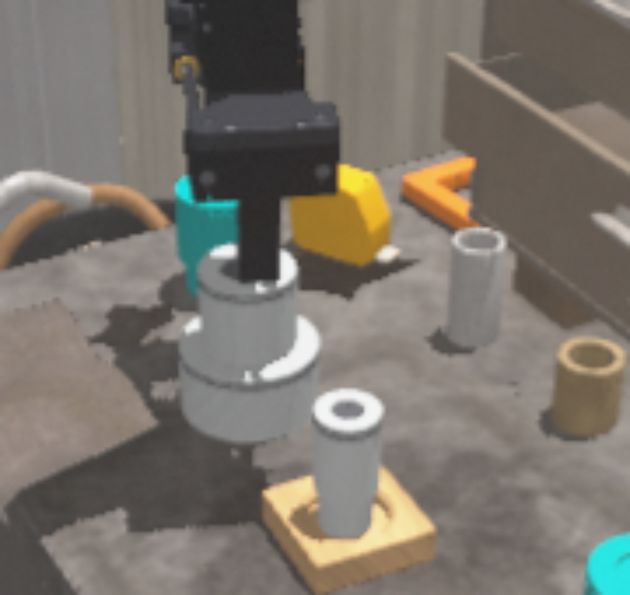

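View pics/t7.png

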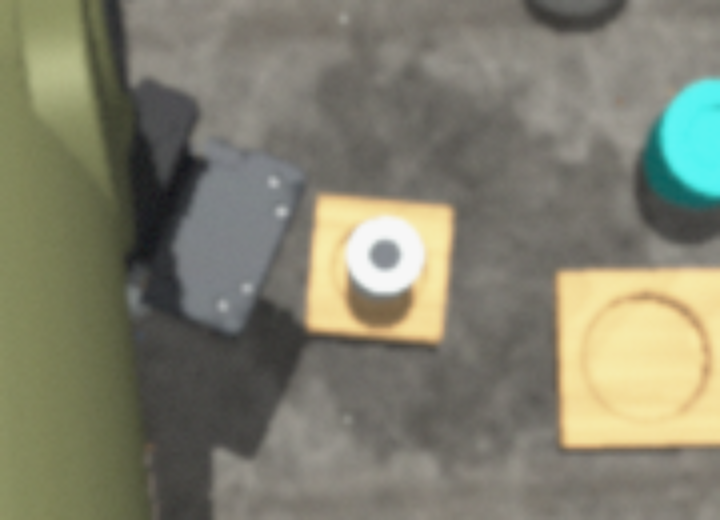

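```bash
python3 - <<'E'
from h import *
print(onz("top",(335.9,243.4),.087), onz("side",(348/3.5+219.7,411/3.5+129.7),.087))
E
```

```text
[ 0.52439017 -0.03420216  0.087     ] [ 0.52599166 -0.03715447  0.087     ]
```

Emit:
play_rows(motion=[[0,0.1,0,1,0],[0,0,0,1.2,0],[0,0,0,1.2,0],[0,0,0,1.2,0],[0,0,0,1,0],[0,0,0,0.2,0],[0,0,0,0,0],[0.2,0,0,0,0],[0.3,0,0,0,0],[0.4,0,0,0,0],[0.6,0,0,0,0],[0.6,0,0,0,0],[0.6,0,0,0,0],[0.6,0,0,0,0]], force=40)

```text
time: 15.95
position: [0.5423, 0.1046, 0.0647]
tool_rot: [-0.609, -3.082, 0.0]
ft_force: [-1.5, -1.9, 4.5]
grip_width: 0.658
```

Emit:
play_rows(motion=[[0.6,0,0,-0.2,0],[0.6,0,0,-0.3,0],[0.6,0,0,-0.4,0],[0.6,0,0,-0.5,0],[0.6,0,0,-0.5,0],[0.6,0,0,-0.5,0],[0.6,0,0,-0.6,0],[0.6,0,0,-1,0],[0.6,0,0,-1.5,0],[0.6,0,0,-2,0],[0.6,0,0,-2,0],[0.6,0,0,-2,0],[0.6,0,0,-2,0],[0.6,0,0,-1,0],[0.6,0,0,0,0],[0.6,0,0,0,0]])

```text
time: 17.95
position: [0.5418, 0.1048, 0.2088]
tool_rot: [-0.608, -3.081, 0.001]
ft_force: [-0.4, -0.9, -6.0]
grip_width: 0.656
```

```bash
python3 - <<'E'
from h import *
st(); print(to(.4820,-.1745,.2))
a=cv2.resize(optics.get_image("side")[100:300,220:400,::-1],None,fx=3,fy=3)
cv2.imwrite("pics/s8.png",a)
E
```

```text
{'time': 17.95, 'position': [0.5418, 0.1048, 0.2088], 'tool_rot': [-0.6081, -3.0809, 0.001], 'ft_force': [-0.4495, -0.8647, -6.0287], 'joint_positions': [-0.5688, 0.1248, 0.3593, 1.74, -0.0455, 1.2864, 0.9818], 'grip_width': 0.656}
[ -5.08 -28.11   0.9 ]
```

View pics/s8.png

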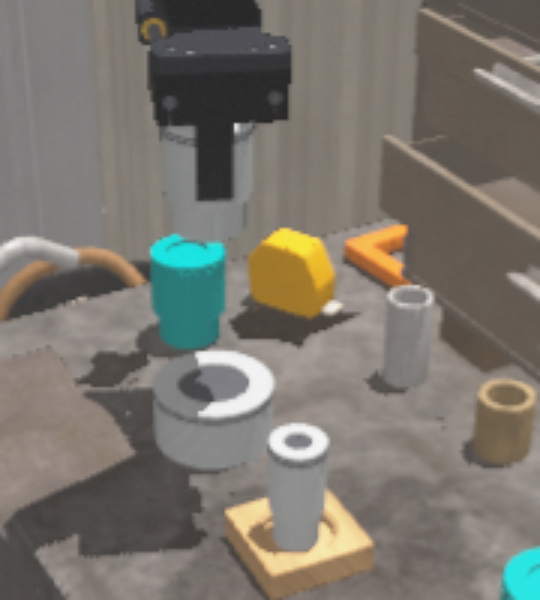

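Emit:
play_rows(motion=[[0.6,-0.2,-1.1,0,0],[0.6,-0.5,-2.7,0,0],[0.6,-0.5,-2.7,0,0],[0.6,-0.5,-2.7,0,0],[0.6,-0.5,-2.7,0,0],[0.6,-0.5,-2.7,0,0],[0.6,-0.5,-2.7,0,0],[0.6,-0.5,-2.7,0,0],[0.6,-0.5,-2.7,0,0],[0.6,-0.5,-2.7,0,0],[0.6,-0.38,-2.7,0,0],[0.6,0,0,1.5,0],[0.6,0,0,2,0],[0.6,0,0,2,0],[0.6,0,0,2,0],[0.6,0,0,2,0],[0.6,0,0,1.5,0],[0.6,0,0,0,0],[0.6,0,0,0,0]])

```text
time: 20.38
position: [0.4831, -0.1744, 0.1001]
tool_rot: [0.608, 3.081, 0.0]
ft_force: [0.4, -0.6, -5.2]
grip_width: 0.661
```

```bash
python3 - <<'E'
from h import *
st(); print(to(.4820,-.1745,.057))
a=cv2.resize(optics.get_image("side")[200:380,260:440,::-1],None,fx=3.3,fy=3.3)
cv2.imwrite("pics/s9.png",a)
E
```

```text
{'time': 20.375, 'position': [0.4831, -0.1744, 0.1001], 'tool_rot': [0.6081, 3.0812, 0.0], 'ft_force': [0.3795, -0.634, -5.2055], 'joint_positions': [-0.2636, 0.1509, 0.6044, 1.9621, -0.0985, 1.0562, 1.565], 'grip_width': 0.6614}
[ 0.1  -0.05  4.31]
```

View pics/s9.png

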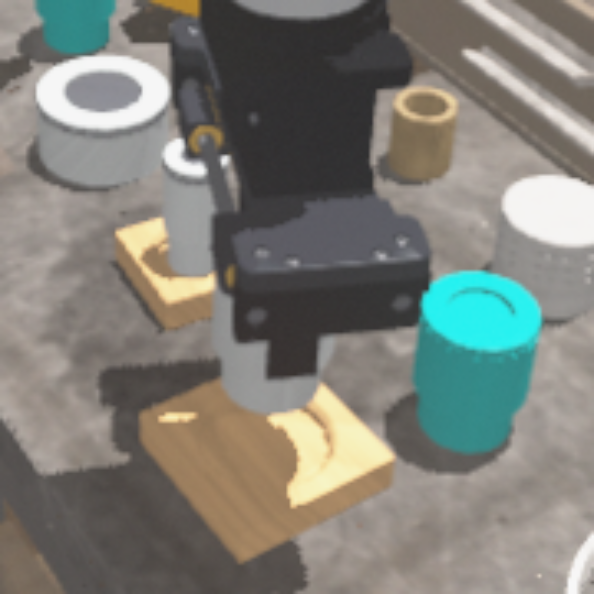

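Emit:
play_rows(motion=[[0.6,0.1,0,0.8,0],[0.6,0,0,0.9,0],[0.6,0,0,0.9,0],[0.6,0,0,0.7,0],[0.6,0,0,0.4,0],[0.6,0,0,0.3,0],[0.6,0,0,0.2,0],[0.6,0,0,0.1,0],[0.6,0,0,0,0],[0.6,0,0,0,0]])

```text
time: 21.68
position: [0.4818, -0.1739, 0.0567]
tool_rot: [0.608, 3.082, 0.0]
ft_force: [1.0, 0.8, -5.6]
grip_width: 0.656
```

Emit:
play_rows(motion=[[0.6,0,0,0.1,0],[0.6,0,0,0.1,0],[0.6,0,0,0,0],[0.6,0,0,0,0]])

```text
time: 22.18
position: [0.4819, -0.174, 0.0557]
tool_rot: [0.608, 3.082, 0.001]
ft_force: [-3.5, 1.0, 5.2]
grip_width: 0.662
```

Emit:
play_rows(motion=[[0.33,0,0,0,0],[0.28,0,0,0,0],[0.2,0,0,0,0],[0.1,0,0,0,0],[0,0,0,0,0],[0,0,0,0,0],[0,0,0,0,0],[0,0,0,-1,0],[0,0,0,-1.5,0],[0,0,0,-2,0],[0,0,0,-3,0],[0,0,0,-3,0],[0,0,0,-3,0],[0,0,0,-2,0],[0,0,0,0,0]])

```text
time: 24.05
position: [0.4829, -0.1745, 0.2121]
tool_rot: [0.608, 3.077, 0.001]
ft_force: [-0.1, 0.1, -0.1]
grip_width: 1.002
```

Emit:
play_rows(motion=[[0,2,2,0,0],[0,3,4,0,0],[0,3,4,0,0],[0,3,4,0,0],[0,3,4,0,0],[0,3,4,0,0],[0,3,4,0,0],[0,3,4,0,0],[0,2,2,0,0],[0,0,0,0,0],[0,0,0,0,0]])

```text
time: 25.42
position: [0.3722, 0.2159, 0.2091]
tool_rot: [-0.61, -3.082, 0.002]
ft_force: [0.1, 0.8, -0.0]
grip_width: 1.0
```

```bash
python3 - <<'E'
from h import *
st()
cv2.imwrite("pics/s10.png",cv2.resize(optics.get_image("side")[200:380,260:440,::-1],None,fx=3.3,fy=3.3))
cv2.imwrite("pics/t10.png",cv2.resize(optics.get_image("top")[180:310,280:460,::-1],None,fx=4,fy=4))
E
```

```text
{'time': 25.425, 'position': [0.3722, 0.2159, 0.2091], 'tool_rot': [-0.6099, -3.0816, 0.0017], 'ft_force': [0.0904, 0.7921, -0.0118], 'joint_positions': [-0.6709, -0.1385, 0.076, 1.9913, 0.0115, 1.2894, 0.5812], 'grip_width': 1.0002}
```

View pics/s10.png

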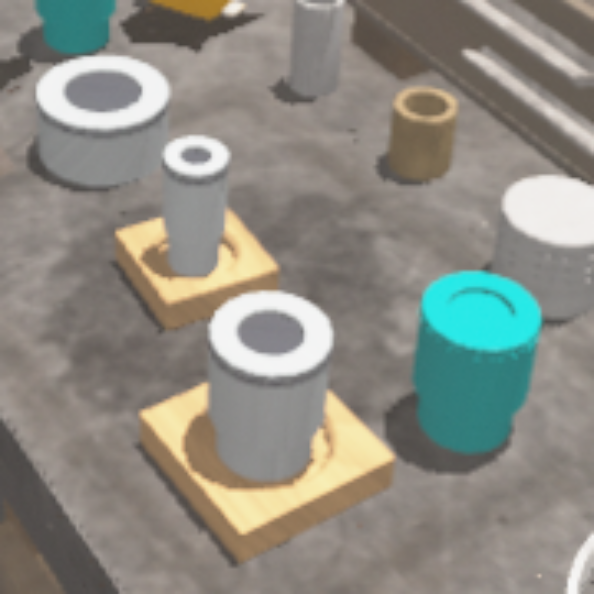

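View pics/t10.png

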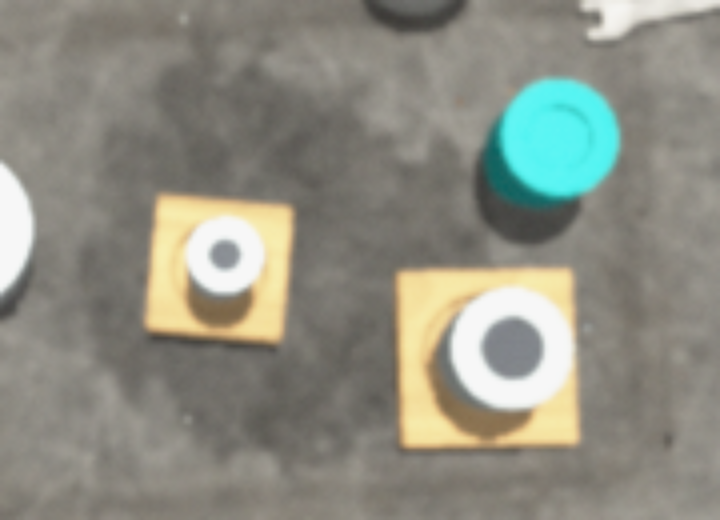

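```bash
python3 - <<'E'
from h import *
t=lambda x,y:(x/4+279.6,y/4+179.6); s=lambda x,y:(x/3.3+259.65,y/3.3+199.65)
print("mid",onz("top",t(512,349),.087),onz("side",s(271,334),.087))
print("small",onz("top",t(225,255),.087),onz("side",s(196,157),.087))
E
```

```text
mid [ 0.48028231 -0.1730179   0.087     ] [ 0.4818655  -0.17587965  0.087     ]
small [ 0.5244868  -0.03410459  0.087     ] [ 0.52570249 -0.03733484  0.087     ]
```

```bash
python3 -c "
from bench import ticket; print(ticket.close_job())"
```

```text
the job is handed in; nothing more can be done
None
```

I pulled the smallest sleeve out of the nest and stood it in the small recess, then did the same with the middle sleeve in the large recess. The job was handed in at about 25.6 s on the robot's clock, with the gripper clear and holding nothing.

- **Position:** in the last pictures, each view puts both sleeves within about 4 mm of the recess centre (limit 12 mm). The middle one is within about 2 mm in both views. For the smallest, the top view gives about 1.5 mm and the side view about 4 mm, so the two views disagree by a few mm there.
- **Upright and seated:** both sleeves look upright in both pictures, though I did not measure the angle. I did not measure the final height either. The wrist force showed each foot touching the floor 1–2 mm below the height I had worked out, which fits a seated foot.
- **Failed checks:** none. The only disagreement was that few-mm difference between the views.

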